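# Push the retaining clip into the pulley shaft's groove

### The arm

A 6-joint arm with a two-finger parallel gripper is mounted at the origin on a cart in front of the work surface, level with it; the furniture and walls round the work are solid. World frame = base frame: x ahead of the robot, y to its left, z up, the work surface at z = 0. Lengths are in mm, angles in rad, forces in N, time in s.
With the tool pointing down it reaches from about 250 to 800 mm from the base axis. Payload 8.5 kg.
Tool frame: the origin (TCP) lies midway between the tips of the shut fingers; the grasp point (between the pads) lies arm.grip_depth behind it (arm.grip_depth is the distance from the TCP to the grasp point, in mm); z points along the fingers, y is the line along which they close (so a half turn about z gives the same grasp; the last joint's range is limited). The gripper opens to 85 mm and grips with 20 to 120 N. Pads are 22 mm wide; open, the fingers measure 114 mm over their backs; the gripper's body (76 mm by 85 mm) begins 54 mm behind the grasp point. The pads swing forward as they close: fully open they stand 13 mm farther back than shut.
Start: joints at [1.204, 0.238, -0.013, 1.319, 0, 1.571], TCP at [188.263, 490.036, 231.276] pointing down, gripper open.
Joint ranges: [-2.66, 2.66], [-1.03, 1.9], [-1.14, 1.46], [-1.82, 2.27], [-1.45, 1.34], [-3.14, 3.14]. Speed limits (rad/s): [2.22, 2.22, 2.79, 3.14, 3.14, 3.14].

### API

Orientations are given as a unit quaternion [x, y, z, w].
In Python, from rig import arm, viewer gives the robot as it stands.
- The arm moves only by the tool play_rows, never from a script. Its argument "rows" is a list of rows, each an object with "fingers": the finger opening in cm, from 0 to 8.54; "xyz": the shift along the tool's x, y, z in cm, a list of three; "dr": the turn, a rotation vector about the tool's x, y, z in degrees, a list of three. A call has exactly 8 rows; each row is the pose to reach, as a shift and turn from the pose commanded when the call began, along the tool's axes at that moment; what a row does not reach only later rows make up. A row lasts 1/8 s, in which the tool goes at most 62.5 mm and 10.7 degrees, less where a joint would pass 70% of its speed; a pose out of reach is approached as far as the arm can. A call with a gripper value outside its range is refused whole. The fingers move at their own pace and stop on an object; "force" is the grip in N (left out, the last holds). Time passes only in rows, so rows that repeat a pose let the fingers close, or fill a call up. It gives the time, the measured TCP pose, the force, the opening and the grip force at its end, in the units of the state.
- arm.sense(): the state, without advancing time (a new reading comes with each control period).
- viewer.snapshot(name): name is "scene" or "top"; returns a dict with "frame" (384x512x3 uint8, red, green, blue), "z_map" (384x512 float32, mm along the optical axis (not along the pixel's ray), 0 where there is no reading), "intrinsics" (3x3 intrinsics, pixels), "world_from_camera" (4x4, takes a point from camera to world coordinates). Camera axes: x right, y down, z forward; pixel columns grow to the right and rows downward; lengths in mm; the calibration is good to about 2 mm. A picture is of the moment at which its call begins.
- arm.close_job(): hands the job in; it is judged then, once.
The state is a dict: "time": time; "joint_positions": joint angles; "joint_velocities": joint speeds; "joint_torque": joint torques, N m; "ee_pos": TCP position; "orientation": TCP orientation; "force": force on the tool from outside, world axes, zero at the start; "ft_torque": the same for the moment, N m; "opening": finger opening in mm; "grasp_force": force on a finger pad.
Only numpy, scipy, OpenCV 4.12 (cv2) and the standard library are available. Lean on these libraries where they do the work, as an engineer would, in place of code of your own. Each camera call takes 0.05 s, during which the arm holds its last target. There are 200 camera calls.

### The job

The pulley on the bearing stand has lost its retaining clip. Take the smaller of the two open clips by its upright tab, lay its jaws flat on the face of the pulley at the open front of the guard, and push it sideways into the shaft groove until it has snapped fully home; then let go. Work gently, with no more than about 2 kg of force on the stand, and leave the larger clip and the other things where they are.

Things in the scene. Friction and masses are not known exactly. Their poses are not given: they have to be found in the camera images.
- stand: Fixed bearing stand with a pulley on an upright shaft, on a plywood work board that lies over the rails (board top 16 mm above the worktop). Foot 94 x 90 x 8 mm. Origin: centre of the foot's underside, on the shaft axis; z up; its open front faces -x, so the clip goes in along the stand's +x. The stand must not be pressed with more than 25 N in all.
- shaft_low (a point): Point on the shaft axis 40 mm above the stand's origin: the lowest height of the hub face, the flat top of the 64 mm black pulley. The hub face really lies 0 to 25 mm above this point, different in every start and firmly held: find it by touch or sight. From it up: groove (core 16 mm across, 5.5 mm high), then the shaft's end, 26 mm across, 25 mm tall.
- guard_mouth (a point): Point in the open front of the sheet guard, 45 mm before the shaft axis, level with the guard's top (72 mm above the stand's origin). In the stand's frame the guard stands behind the shaft (x = 41 to 44 mm) and at both sides (y = +-39 to 42 mm, from x = -2 mm back).
- clip: The smaller clip, the one that fits: dark steel, 4 mm thick, 0.08 kg, 32 mm wide, lying flat on the board. Origin: centre of its 16 mm bore, on the underside; it opens to its +x; z up. Its flat back meets the groove core when it is home, and its origin then lies on the shaft axis.
- clip_tab (a point): Centre of the clip's upright grip tab, 40 mm behind the bore centre (x = -40 mm in the clip frame) and 23 mm above the underside. The tab is 26 mm long (clip x), 10 mm thick (clip y) and reaches from 4 to 42 mm above the underside. Gripped across the 10 mm, the fingers stay clear of the shaft.
- clip_mouth (a point): Middle of the clip's narrow mouth (11 mm wide), 7 mm before the bore centre; the flared jaw ends reach 16 mm before it. The two jaws are sprung: to ride over the 16 mm core takes a push of about 5 to 10 N, which falls as they snap behind it and rises steeply once the clip is home.
- big_clip: The larger clip, not to be used: rigid, bore 32 mm, 44 mm wide, otherwise alike (same upright tab), lying flat on the board. Origin: centre of its bore, on the underside.
- tin: Small paint tin, 33 mm across, 28 mm tall, on the board; origin at the centre of its underside. To be left alone.
- rubber: Brown track rubber block, 24 x 60 x 18 mm, on the board; origin at the centre of its underside. To be left alone.
- driver: Small screwdriver, 142 mm long, 15 mm high, on the board; to be left alone.
- car: Model car, 56 x 21 x 15 mm, on the board; to be left alone.
- pincers: Steel tweezers, 120 mm long, 6 mm high, lying on the board; to be left alone.

How it is judged:
By the outcome, as a careful person would: the job done as asked, in the order asked, and still so for the second after the job is handed in, with the robot touching nothing.
It also fails if it takes over 58 s, if anything falls off the work surface, if the arm or the gripper's body presses on something with over 40 N, if the wrist force passes 120 N, or if a joint passes its speed limit or range.

## Working session

There is one attempt and no reset: what is moved stays moved. The work goes in short steps, Python scripts to look and compute and a tool call to move; the robot and the scene stay as the last step left them, time stands still between calls to the robot, and variables do not carry over. Pictures are saved under pics/ and viewed, at most 10 in all, crops included, and the job is handed in when it is done.

Besides the shell and the picture viewer there is one more tool, called after "Request:" as name(argument=value, ...), one argument or row to a line, values as JSON. play_rows: Moves the arm, as the interface text tells. Its arguments: {"type":"object","properties":{"rows":{"type":"array"},"force":{"type":"number"}},"required":["rows"]}

```bash
ls; mkdir -p pics; cat > h.py <<'E'
import numpy as np, cv2
from rig import arm, viewer
def snap(n):
    s=viewer.snapshot(n); np.savez(f'{n}.npz',**s); return s
def cloud(s):
    K=s['intrinsics'];T=s['world_from_camera'];z=s['z_map']
    v,u=np.mgrid[:384,:512]
    p=np.stack([(u-K[0,2])/K[0,0]*z,(v-K[1,2])/K[1,1]*z,z],-1)
    return p@T[:3,:3].T+T[:3,3]
E
python3 - <<'E'
from h import *
for n in('scene','top'):
    s=snap(n); cv2.imwrite(f'pics/{n}0.png',cv2.resize(s['frame'][...,::-1],(800,600),interpolation=cv2.INTER_CUBIC))
    print(s['world_from_camera'].round(2).tolist(),s['intrinsics'].round(1).tolist())
print(arm.grip_depth,arm.sense())
E
```

```text
pics
[[-0.44, -0.39, 0.81, -232.88], [-0.9, 0.18, -0.4, 476.43], [0.01, -0.9, -0.43, 464.73], [0.0, 0.0, 0.0, 1.0]] [[391.4, 0.0, 260.6], [0.0, 391.4, 191.7], [0.0, 0.0, 1.0]]
[[-0.02, -0.99, 0.16, 349.21], [-1.0, 0.02, -0.01, 118.63], [0.01, -0.16, -0.99, 917.68], [0.0, 0.0, 0.0, 1.0]] [[404.2, 0.0, 255.1], [0.0, 404.2, 190.7], [0.0, 0.0, 1.0]]
18.700000000000003 {'time': 0.1, 'joint_positions': array([ 1.20396247e+00,  2.38749585e-01, -1.41749799e-02,  1.31919780e+00,
        1.29171748e-05,  1.57080648e+00]), 'joint_velocities': array([ 0.00062157, -0.00051867,  0.00149613,  0.0005997 ,  0.00058493,
        0.00044404]), 'joint_torque': array([ 1.32912646e-03, -5.39718747e+01,  3.46999562e+01,  1.34970120e-02,
        1.08035078e-04,  3.04208550e-05]), 'ee_pos': array([188.15929158, 489.72205551, 230.72484587]), 'orientation': array([ 1.82395199e-01,  9.83225077e-01, -6.50721150e-04, -1.27275298e-04]), 'force': array([ 0.36542258, -0.2398697 , -0.2640831 ]), 'ft_torque': array([ 0.03364504, -0.02871623,  0.02252521]), 'grasp_force': 0.0, 'opening': 85.26263987850776}
```

View pics/scene0.png

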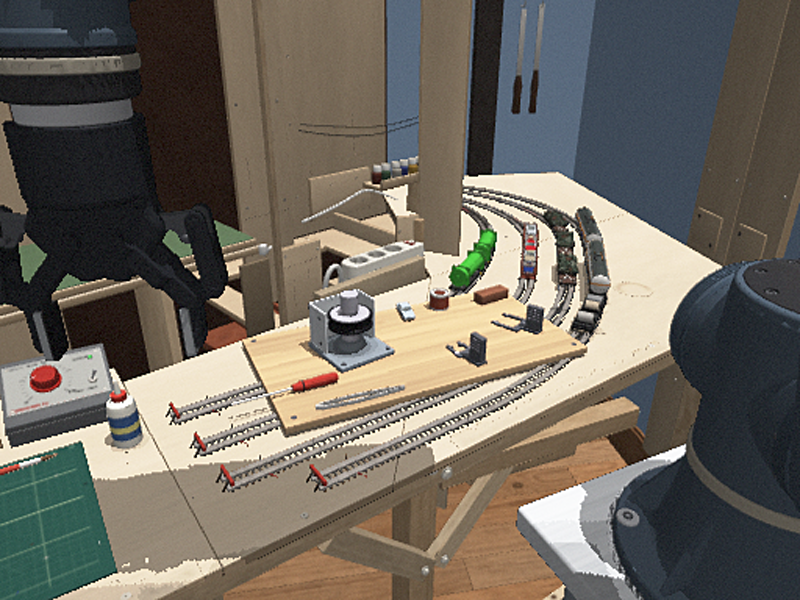

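View pics/top0.png

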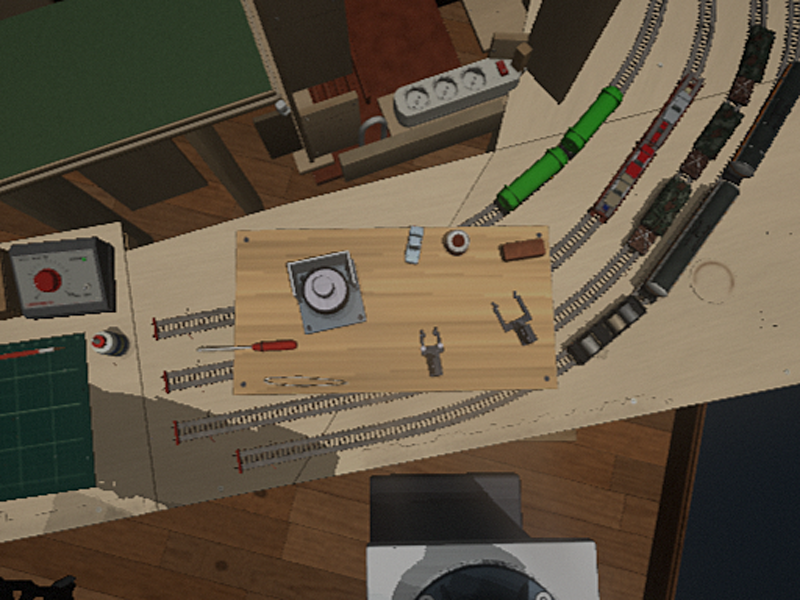

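The scene and top views show the stand at top px (325,290), its open front towards the robot. The small clip is at (432,350) with jaws facing away from the robot and its tab near (434,365). The big clip is at (515,318).

```bash
python3 - <<'E'
from h import *
s=dict(np.load('top.npz')); P=cloud(s); f=s['frame'].astype(int)
def st(u0,u1,v0,v1): return P[v0:v1,u0:u1],f[v0:v1,u0:u1]
np.set_printoptions(precision=1,suppress=True,linewidth=200)
# heights near clip tab & shaft
u,v=276,228
bd=P[218:235,220:260,2];print('board z',np.median(bd))
print('clip z rows'); print(P[208:244:2,264:290:2,2].round(0).astype(int))
print('stand z'); print(P[158:216:3,180:238:3,2].round(0).astype(int))
sub,c=st(262,290,205,246)
dark=(c.max(-1)<110)
zz=sub[...,2]
# clip plate/tab points by depth
tab=(zz>50)&(zz<66); q=sub[tab]; print('tab',len(q),q.mean(0), q.min(0),q.max(0))
pts=q[:,:2].astype(np.float32); print('tab rect',cv2.minAreaRect(pts))
for nm,(u0,u1,v0,v1),lo,hi in [('shaft',(180,240,155,215),0,0)]:
    sub,c=st(u0,u1,v0,v1); zz=sub[...,2]; h=np.histogram(zz,bins=np.arange(10,130,2)); print([(int(b),int(n)) for n,b in zip(*h) if n])
E
```

```text
board z 16.11378270053433
clip z rows
[[13 18 13 18 18 13 16 16 13 14 18 15 18]
 [21 16 17 17 14 18 18 22 13 16 17 17 15]
 [16 15 17 19 15 17 16 20 18 15 14 15 15]
 [15 16 16 20 21 15 14 18 20 19 14 16 13]
 [19 17 13 18 16 15 16 15 19 17 18 14 16]
 [13 15 15 19 16 17 16 17 16 19 17 17 16]
 [16 14 16 20 13 15 17 15 17 19 15 17 14]
 [16 16 16 22 20 19 20 23 20 18 16 18 16]
 [16 17 15 19 19 20 21 22 22 18 21 19 15]
 [14 13 16 23 20 20 18 20 17 17 14 14 18]
 [14 16 18 17 16 17 22 59 58 16 16 15 13]
 [15 17 17 17 14 21 40 58 57 16 19 15 16]
 [15 16 17 18 16 16 23 55 58 20 17 14 17]
 [20 16 17 13 18 13 19 59 60 58 15 16 16]
 [14 15 16 17 18 18 19 55 60 57 16 16 15]
 [15 17 14 14 15 17 19 53 60 58 14 16 15]
 [14 16 16 15 17 16 20 33 47 16 16 17 15]
 [15 17 17 18 16 17 18 15 18 18 15 17 17]]
stand z
[[ 17  17  16  19  15  14  19  15  16  20  15  17  15  17  14  14  16  17  12  15]
 [ 16  15  17  15  19  16  18  13  14  17  17  17  88  84  86  15  16  21  17  19]
 [ 17  16  19  18  18  14  17  15  88  86  86  78  73  68  65  16  15  14  13  15]
 [ 16  14  20  87  88  87  79  75  69  61  58  5
[... 1342 characters left out ...]
 19  16  15  18  14]]
tab 60 [393.7  58.5  57.5] [380.5  53.2  50.5] [405.6  63.8  60.7]
tab rect ((393.4689025878906, 58.220001220703125), (24.996883392333984, 10.355680465698242), 10.028096199035645)
[(10, 6), (12, 120), (14, 629), (16, 714), (18, 179), (20, 76), (22, 280), (24, 321), (26, 103), (28, 16), (30, 7), (32, 6), (34, 7), (36, 11), (38, 8), (40, 9), (42, 13), (44, 9), (46, 10), (48, 12), (50, 5), (52, 11), (54, 11), (56, 6), (58, 20), (60, 22), (62, 22), (64, 13), (66, 9), (68, 14), (70, 9), (72, 28), (74, 144), (76, 298), (78, 130), (80, 16), (82, 19), (84, 24), (86, 47), (88, 52), (90, 14), (92, 2), (94, 2), (96, 2), (98, 3), (100, 4), (104, 20), (106, 73), (108, 28), (110, 1)]
```

```bash
python3 - <<'E'
from h import *
s=np.load('top.npz')['frame'][...,::-1]
a=cv2.resize(s[150:220,175:245],(560,560),interpolation=cv2.INTER_CUBIC)
b=cv2.resize(s[200:248,260:290],(240,384),interpolation=cv2.INTER_CUBIC)
c=np.zeros((560,800,3),np.uint8);c[:,:560]=a;c[:384,560:]=b
cv2.imwrite('pics/crop.png',c)
E
```

```text
(no output)
```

View pics/crop.png

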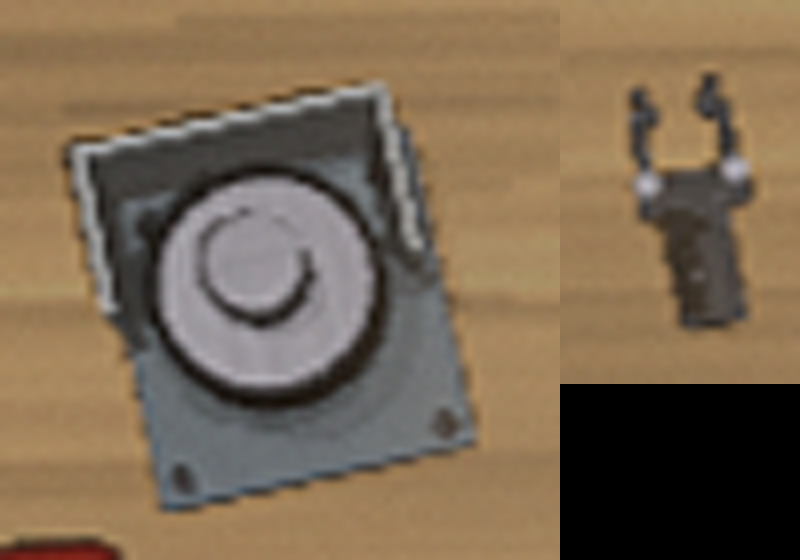

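Crop: light hub disc with the shaft end raised above it. The stand is turned slightly anticlockwise, and the small clip has its jaws up and its tab at bottom right.

```bash
cat > m.py <<'E'
from h import *
np.set_printoptions(precision=1,suppress=True,linewidth=200)
def ray(s,uv,z):
    K=s['intrinsics'];T=s['world_from_camera'];uv=np.atleast_2d(uv).astype(float)
    d=np.c_[(uv-K[[0,1],[2,2]])/K[[0,1],[0,1]],np.ones(len(uv))]@T[:3,:3].T;o=T[:3,3]
    return (o+d*((z-o[2])/d[:,2])[:,None])[:,:2]
E
python3 - <<'E'
from m import *
s=dict(np.load('top.npz')); P=cloud(s); f=s['frame'].astype(np.uint8)
m=np.zeros((384,512),bool); m[150:220,175:245]=1
Z=P[...,2]
hub=m&(Z>70)&(f.min(-1)>115)&(Z<112)
# keep the light disc blob
hb=cv2.morphologyEx(hub.astype(np.uint8),cv2.MORPH_OPEN,np.ones((3,3)))
n,l,stt,c=cv2.connectedComponentsWithStats(hb); i=1+np.argmax(stt[1:,4]); print(stt[i])
cs,_=cv2.findContours((l==i).astype(np.uint8),0,cv2.CHAIN_APPROX_NONE); ct=max(cs,key=len)[:,0]
w=ray(s,ct,76.7); print('hub circ',cv2.minEnclosingCircle(w.astype(np.float32)),cv2.fitEllipse(w.astype(np.float32)))
h=hub&(Z<86)|(hub&(Z>100)); print('hub z',np.median(Z[hub&(Z<84)]),'top z',np.median(Z[hub&(Z>103)]))
t=(m&(Z>101)).astype(np.uint8); cs,_=cv2.findContours(t,0,1); ct=max(cs,key=len)[:,0]
w=ray(s,ct,107.2).astype(np.float32); print('shaft top',cv2.minEnclosingCircle(w),ray(s,np.argwhere(t)[:,::-1],107.2).mean(0))
# guard top line (z=88) : back wall pts and foot rect
for nm,(a,b) in {'foot front edge z24':((162,510),(475,443)),'foot left':((162,510),(135,355)),'foot right':((475,443),(440,270))}.items():
    q=ray(s,np.array([a,b])/8+[175,150]-.5,24);d=q[1]-q[0];print(nm,q.tolist(),np.degrees(np.arctan2(d[1],d[0])))
for nm,(a,b) in {'guard back':((85,152),(378,92)),'guard left':((80,155),(107,312)),'guard right':((380,95),(418,250))}.items():
    q=ray(s,np.array([a,b])/8+[175,150]-.5,88);d=q[1]-q[0];print(nm,q.tolist(),np.degrees(np.arctan2(d[1],d[0])))
# clip
m[:]=0;m[200:248,260:290]=1
hsv=cv2.cvtColor(f,cv2.COLOR_RGB2HSV)
tab=m&(Z>48); r=ray(s,np.argwhere(tab)[:,::-1],58);print('tab top',r.mean(0),cv2.minAreaRect(r.astype(np.float32)))
q=np.array([(642,100),(710,85),(648,185),(735,167)],float)-[560,0]
r=ray(s,q/8+[260,200]-.5,20);print('jaw tips, pins',r.tolist())
d=r[0]+r[1]-r[2]-r[3];print('yaw',np.degrees(np.arctan2(d[1],d[0])))
# edges of tab top in image crop
q=np.array([(670,222),(735,215),(684,325),(745,318)],float)-[560,0]
# scene cam
s2=dict(np.load('scene.npz'));P2=cloud(s2)
X,Y,Z=P2[...,0],P2[...,1],P2[...,2]
k=(abs(X-393)<30)&(abs(Y-58)<15)&(Z>30)&(Z<66);r=P2[k];print('scene tab',len(r),r.min(0),r.max(0),cv2.minAreaRect(r[:,:2].astype(np.float32)))
E
```

```text
[195 173  26  25 453]
hub circ ((498.3569030761719, 208.59747314453125), 27.523937225341797) ((498.6381530761719, 208.38003540039062), (48.0803108215332, 51.21345138549805), 68.12374114990234)
hub z 77.00213119179148 top z 107.50574435350995
shaft top ((497.7684631347656, 207.03567504882812), 12.981205940246582) [494.2 208.5]
foot front edge z24 [[443.9688438866839, 242.97308170868638], [461.05716980723463, 156.07750481466593]] -78.87454712970927
foot left [[443.9688438866839, 242.97308170868638], [487.56122852626777, 250.67287841494615]] 10.016931407391395
foot right [[461.05716980723463, 156.07750481466593], [510.1270520892741, 165.33973409306338]] 10.689152772851289
guard back [[531.6622763932901, 254.5707049177444], [546.410506401282, 177.82011293949307]] -79.12275141326457
guard left [[530.8829317491205, 255.87121753639008], [489.0863753857701, 248.53825417993653]] -170.0490618914373
guard right [[545.5934162062715, 177.30035606627803], [504.00393887722066, 167.6763952381405]] -166.97087116802507
tab top [395.7  59.3] ((417.0047302246094, 64.42632293701172), (44.54479217529297, 84.75254821777344), 69.31333923339844)
jaw tips, pins [[444.0626507458802, 76.42277029422448], [447.9116896094195, 57.32905164754918], [420.32779743016863, 75.35689894491367], [424.8740021948951, 51.031907009396605]]
yaw 8.946184657943554
scene tab 149 [379.1  50.2  30.3] [405.   64.5  61.7] ((392.3403625488281, 57.65792465209961), (26.662986755371094, 12.002598762512207), 8.794380187988281)
```

Request:
play_rows(
  rows=[
    {"fingers": 8.0, "xyz": [-3.0, -3.0, 0], "dr": [0, 0, -3]},
    {"fingers": 6.0, "xyz": [-8, -7.5, 1], "dr": [0, 0, -7]},
    {"fingers": 5.0, "xyz": [-13, -12.4, 2], "dr": [0, 0, -12]},
    {"fingers": 4.0, "xyz": [-18, -17.1, 4], "dr": [0, 0, -17]},
    {"fingers": 4.0, "xyz": [-23, -21.9, 6], "dr": [0, 0, -22]},
    {"fingers": 4.0, "xyz": [-28, -26.7, 8], "dr": [0, 0, -26]},
    {"fingers": 4.0, "xyz": [-32, -30.5, 10], "dr": [0, 0, -29]},
    {"fingers": 4.0, "xyz": [-34.6, -33.0, 11], "dr": [0, 0, -30.5]},
  ],
  force=60,
)

```text
time: 1.1
ee_pos: [388.1, 67.2, 124.5]
orientation: [-0.083, 0.997, 0.0, 0.0]
force: [1.1, 0.9, 1.1]
opening: 40.0
grasp_force: 0.0
```

Request:
play_rows(
  rows=[
    {"fingers": 4.0, "xyz": [0, 0, 0], "dr": [0, 0, 0]},
    {"fingers": 4.0, "xyz": [0, 0, 0], "dr": [0, 0, 0]},
    {"fingers": 4.0, "xyz": [0, 0, 0], "dr": [0, 0, 0]},
    {"fingers": 4.0, "xyz": [0, 0, 0], "dr": [0, 0, 0]},
    {"fingers": 4.0, "xyz": [0, 0, 0], "dr": [0, 0, 0]},
    {"fingers": 4.0, "xyz": [0, 0, 0], "dr": [0, 0, 0]},
    {"fingers": 4.0, "xyz": [0, 0, 0], "dr": [0, 0, 0]},
    {"fingers": 4.0, "xyz": [0, 0, 0], "dr": [0, 0, 0]},
  ],
)

```text
time: 2.1
ee_pos: [387.6, 69.1, 125.0]
orientation: [-0.083, 0.997, -0.0, -0.0]
force: [-0.5, 0.4, -0.0]
opening: 40.0
grasp_force: 0.0
```

Request:
play_rows(
  rows=[
    {"fingers": 4.0, "xyz": [-0.2, -0.6, 0], "dr": [0, 0, 0]},
    {"fingers": 4.0, "xyz": [-0.37, -1.17, 0], "dr": [0, 0, 0]},
    {"fingers": 4.0, "xyz": [-0.37, -1.17, 2.0], "dr": [0, 0, 0]},
    {"fingers": 4.0, "xyz": [-0.37, -1.17, 4.0], "dr": [0, 0, 0]},
    {"fingers": 4.0, "xyz": [-0.37, -1.17, 6.0], "dr": [0, 0, 0]},
    {"fingers": 4.0, "xyz": [-0.37, -1.17, 7.0], "dr": [0, 0, 0]},
    {"fingers": 4.0, "xyz": [-0.37, -1.17, 7.0], "dr": [0, 0, 0]},
    {"fingers": 4.0, "xyz": [-0.37, -1.17, 7.0], "dr": [0, 0, 0]},
  ],
)

```text
time: 3.1
ee_pos: [393.7, 58.1, 55.6]
orientation: [-0.083, 0.997, -0.0, 0.0]
force: [0.2, 0.8, 0.2]
opening: 40.4
grasp_force: 0.0
```

```bash
python3 - <<'E'
from h import *
s=snap('scene'); a=s['frame'][...,::-1][165:265,250:383]
cv2.imwrite('pics/g1.png',cv2.resize(a,None,fx=6,fy=6,interpolation=cv2.INTER_CUBIC)[:600,:800])
E
```

```text
(no output)
```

View pics/g1.png

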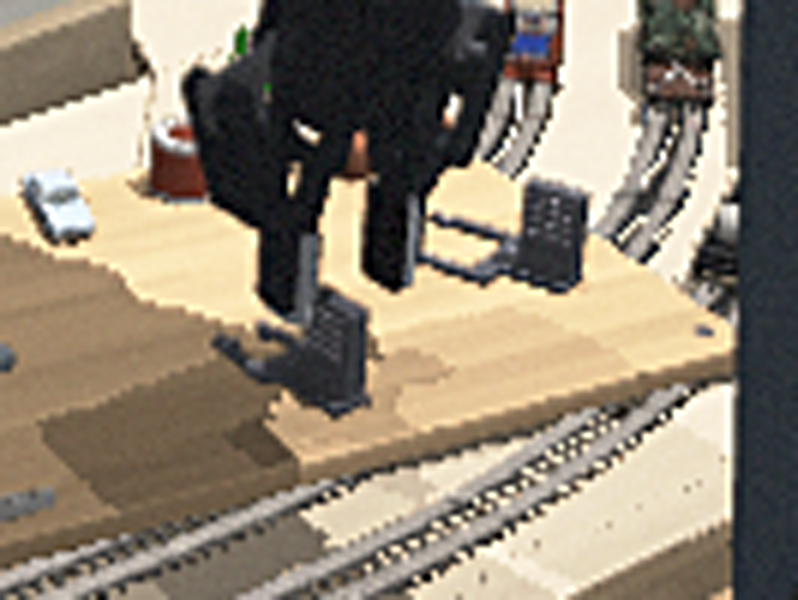

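The fingers sit either side of the small clip's tab (px 335,300), so I'll go down and grip.

Request:
play_rows(
  rows=[
    {"fingers": 4.0, "xyz": [0, 0, 1.0], "dr": [0, 0, 0]},
    {"fingers": 4.0, "xyz": [0, 0, 2.0], "dr": [0, 0, 0]},
    {"fingers": 4.0, "xyz": [0, 0, 3.0], "dr": [0, 0, 0]},
    {"fingers": 4.0, "xyz": [0, 0, 3.0], "dr": [0, 0, 0]},
    {"fingers": 2.0, "xyz": [0, 0, 3.0], "dr": [0, 0, 0]},
    {"fingers": 0.5, "xyz": [0, 0, 3.0], "dr": [0, 0, 0]},
    {"fingers": 0.5, "xyz": [0, 0, 3.0], "dr": [0, 0, 0]},
    {"fingers": 0.5, "xyz": [0, 0, 3.0], "dr": [0, 0, 0]},
  ],
  force=60,
)

```text
time: 4.15
ee_pos: [393.4, 58.1, 25.3]
orientation: [-0.083, 0.997, -0.0, 0.0]
force: [-1.6, -0.1, 4.5]
opening: 9.3
grasp_force: 58.6
```

Request:
play_rows(
  rows=[
    {"fingers": 0.5, "xyz": [0, 0, 0], "dr": [0, 0, 0]},
    {"fingers": 0.5, "xyz": [0, 0, -1.0], "dr": [0, 0, 0]},
    {"fingers": 0.5, "xyz": [0, 0, -3.0], "dr": [0, 0, 0]},
    {"fingers": 0.5, "xyz": [0, 0, -5.0], "dr": [0, 0, 0]},
    {"fingers": 0.5, "xyz": [0, 0, -7.0], "dr": [0, 0, 0]},
    {"fingers": 0.5, "xyz": [0, 0, -9.0], "dr": [0, 0, 0]},
    {"fingers": 0.5, "xyz": [0, 0, -10.0], "dr": [0, 0, 0]},
    {"fingers": 0.5, "xyz": [0, 0, -10.0], "dr": [0, 0, 0]},
  ],
)

```text
time: 5.15
ee_pos: [393.5, 58.2, 125.5]
orientation: [-0.083, 0.997, 0.0, 0.001]
force: [-0.2, -0.0, -0.6]
opening: 9.3
grasp_force: 58.3
```

Request:
play_rows(
  rows=[
    {"fingers": 0.5, "xyz": [-0.5, 1.0, 0], "dr": [0, 0, 0]},
    {"fingers": 0.5, "xyz": [-1.5, 3.5, 0], "dr": [0, 0, 0]},
    {"fingers": 0.5, "xyz": [-2.7, 6.5, 0], "dr": [0, 0, -0.6]},
    {"fingers": 0.5, "xyz": [-4.0, 9.5, 0], "dr": [0, 0, -1.3]},
    {"fingers": 0.5, "xyz": [-5.0, 12.0, 0], "dr": [0, 0, -1.3]},
    {"fingers": 0.5, "xyz": [-5.4, 12.9, 0], "dr": [0, 0, -1.3]},
    {"fingers": 0.5, "xyz": [-5.4, 12.9, 0], "dr": [0, 0, -1.3]},
    {"fingers": 0.5, "xyz": [-5.4, 12.9, 0], "dr": [0, 0, -1.3]},
  ],
)

```text
time: 6.15
ee_pos: [424.8, 193.6, 124.8]
orientation: [-0.094, 0.996, -0.0, -0.0]
force: [0.1, -0.1, -1.2]
opening: 9.4
grasp_force: 58.4
```

```bash
python3 - <<'E'
from h import *
c=np.zeros((600,800,3),np.uint8)
for i,n,u,v,w in((0,'top',217,188,44),(1,'scene',222,208,44)):
    a=snap(n)['frame'][...,::-1][v-w:v+w,u-w:u+w]
    c[:400,i*400:i*400+400]=cv2.resize(a,(400,400),interpolation=cv2.INTER_CUBIC)
cv2.imwrite('pics/p1.png',c[:400])
E
```

```text
(no output)
```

View pics/p1.png

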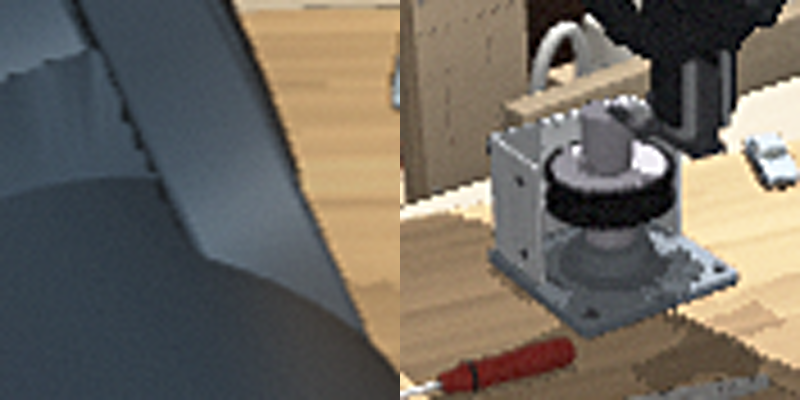

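Request:
play_rows(
  rows=[
    {"fingers": 0.5, "xyz": [0, 0, 0.5], "dr": [0, 0, 0]},
    {"fingers": 0.5, "xyz": [0, 0, 1.2], "dr": [0, 0, 0]},
    {"fingers": 0.5, "xyz": [0, 0, 2.0], "dr": [0, 0, 0]},
    {"fingers": 0.5, "xyz": [0, 0, 2.7], "dr": [0, 0, 0]},
    {"fingers": 0.5, "xyz": [0, 0, 3.2], "dr": [0, 0, 0]},
    {"fingers": 0.5, "xyz": [0, 0, 3.3], "dr": [0, 0, 0]},
    {"fingers": 0.5, "xyz": [0, 0, 3.3], "dr": [0, 0, 0]},
    {"fingers": 0.5, "xyz": [0, 0, 3.3], "dr": [0, 0, 0]},
  ],
)

```text
time: 7.25
ee_pos: [425.4, 194.4, 92.3]
orientation: [-0.094, 0.996, 0.0, 0.0]
force: [0.1, -0.0, -0.8]
opening: 9.4
grasp_force: 58.4
```

```bash
python3 - <<'E'
from h import *
s=snap('scene');a=s['frame'][...,::-1][165:245,180:286]
cv2.imwrite('pics/p2.png',cv2.resize(a,(795,600),interpolation=cv2.INTER_CUBIC))
print(arm.sense()['ee_pos'],arm.sense()['force'])
E
```

```text
[425.39830377 194.33733166  92.26118449] [-0.75389419 -1.27732085 -0.31311861]
```

View pics/p2.png

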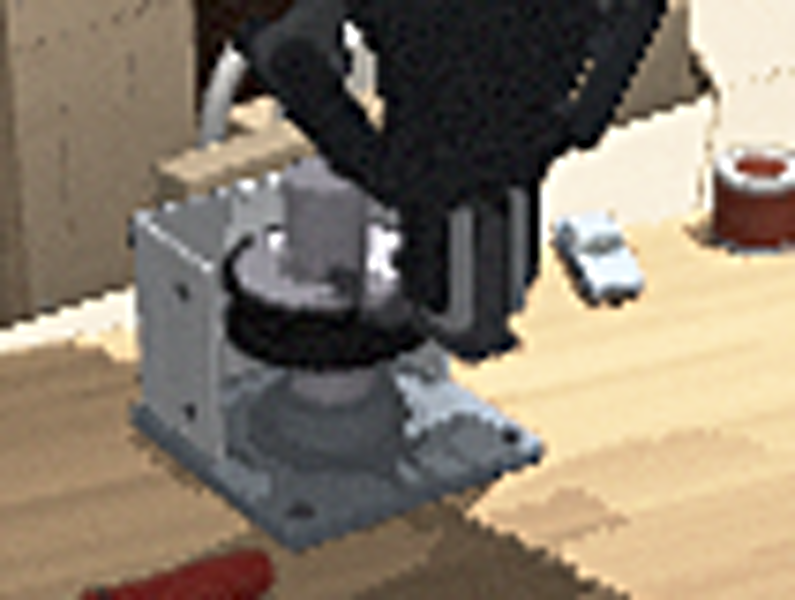

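The jaws (px 350,280) are just in front of the shaft, about 6 mm above the face. Next I creep down to contact.

Request:
play_rows(
  rows=[
    {"fingers": 0.5, "xyz": [0, 0, 0.1], "dr": [0, 0, 0]},
    {"fingers": 0.5, "xyz": [0, 0, 0.2], "dr": [0, 0, 0]},
    {"fingers": 0.5, "xyz": [0, 0, 0.3], "dr": [0, 0, 0]},
    {"fingers": 0.5, "xyz": [0, 0, 0.4], "dr": [0, 0, 0]},
    {"fingers": 0.5, "xyz": [0, 0, 0.45], "dr": [0, 0, 0]},
    {"fingers": 0.5, "xyz": [0, 0, 0.45], "dr": [0, 0, 0]},
    {"fingers": 0.5, "xyz": [0, 0, 0.45], "dr": [0, 0, 0]},
    {"fingers": 0.5, "xyz": [0, 0, 0.45], "dr": [0, 0, 0]},
  ],
)

```text
time: 8.3
ee_pos: [425.2, 194.3, 87.6]
orientation: [-0.094, 0.996, -0.0, 0.0]
force: [0.4, -0.8, 0.1]
opening: 9.3
grasp_force: 58.4
```

Request:
play_rows(
  rows=[
    {"fingers": 0.5, "xyz": [0, 0, 0.03], "dr": [0, 0, 0]},
    {"fingers": 0.5, "xyz": [0, 0, 0.05], "dr": [0, 0, 0]},
    {"fingers": 0.5, "xyz": [0, 0, 0.08], "dr": [0, 0, 0]},
    {"fingers": 0.5, "xyz": [0, 0, 0.1], "dr": [0, 0, 0]},
    {"fingers": 0.5, "xyz": [0, 0, 0.1], "dr": [0, 0, 0]},
    {"fingers": 0.5, "xyz": [0, 0, 0.1], "dr": [0, 0, 0]},
    {"fingers": 0.5, "xyz": [0, 0, 0.1], "dr": [0, 0, 0]},
    {"fingers": 0.5, "xyz": [0, 0, 0.1], "dr": [0, 0, 0]},
  ],
)

```text
time: 9.3
ee_pos: [425.2, 194.3, 86.5]
orientation: [-0.094, 0.996, -0.0, -0.0]
force: [0.1, -0.4, -0.9]
opening: 9.0
grasp_force: 58.4
```

Request:
play_rows(
  rows=[
    {"fingers": 0.5, "xyz": [0, 0, 0.02], "dr": [0, 0, 0]},
    {"fingers": 0.5, "xyz": [0, 0, 0.04], "dr": [0, 0, 0]},
    {"fingers": 0.5, "xyz": [0, 0, 0.05], "dr": [0, 0, 0]},
    {"fingers": 0.5, "xyz": [0, 0, 0.05], "dr": [0, 0, 0]},
    {"fingers": 0.5, "xyz": [0, 0, 0.05], "dr": [0, 0, 0]},
    {"fingers": 0.5, "xyz": [0, 0, 0.05], "dr": [0, 0, 0]},
    {"fingers": 0.5, "xyz": [0, 0, 0.05], "dr": [0, 0, 0]},
    {"fingers": 0.5, "xyz": [0, 0, 0.05], "dr": [0, 0, 0]},
  ],
)

```text
time: 10.3
ee_pos: [425.3, 194.3, 86.1]
orientation: [-0.094, 0.996, -0.0, 0.0]
force: [-0.3, 0.1, 0.1]
opening: 9.1
grasp_force: 58.5
```

```bash
python3 -c "
from h import *
s=arm.sense();print(s['force'],s['ee_pos'],s['ft_torque'])"
```

```text
[-0.32020781  0.09548363  0.08774245] [425.2529494  194.25966924  86.06244919] [ 0.03046579 -0.00128299  0.00313297]
```

Request:
play_rows(
  rows=[
    {"fingers": 0.5, "xyz": [0, 0, 0.02], "dr": [0, 0, 0]},
    {"fingers": 0.5, "xyz": [0, 0, 0.04], "dr": [0, 0, 0]},
    {"fingers": 0.5, "xyz": [0, 0, 0.05], "dr": [0, 0, 0]},
    {"fingers": 0.5, "xyz": [0, 0, 0.05], "dr": [0, 0, 0]},
    {"fingers": 0.5, "xyz": [0, 0, 0.05], "dr": [0, 0, 0]},
    {"fingers": 0.5, "xyz": [0, 0, 0.05], "dr": [0, 0, 0]},
    {"fingers": 0.5, "xyz": [0, 0, 0.05], "dr": [0, 0, 0]},
    {"fingers": 0.5, "xyz": [0, 0, 0.05], "dr": [0, 0, 0]},
  ],
)

```text
time: 11.3
ee_pos: [425.4, 194.3, 85.8]
orientation: [-0.094, 0.996, 0.0, 0.0]
force: [-2.1, 0.8, 6.0]
opening: 9.1
grasp_force: 59.1
```

Request:
play_rows(
  rows=[
    {"fingers": 0.5, "xyz": [0, 0, 0.02], "dr": [0, 0, 0]},
    {"fingers": 0.5, "xyz": [0, 0, 0.04], "dr": [0, 0, 0]},
    {"fingers": 0.5, "xyz": [0, 0, 0.05], "dr": [0, 0, 0]},
    {"fingers": 0.5, "xyz": [0, 0, 0.05], "dr": [0, 0, 0]},
    {"fingers": 0.5, "xyz": [0, 0, 0.05], "dr": [0, 0, 0]},
    {"fingers": 0.5, "xyz": [0, 0, 0.05], "dr": [0, 0, 0]},
    {"fingers": 0.5, "xyz": [0, 0, 0.05], "dr": [0, 0, 0]},
    {"fingers": 0.5, "xyz": [0, 0, 0.05], "dr": [0, 0, 0]},
  ],
)

```text
time: 12.3
ee_pos: [425.5, 194.4, 85.6]
orientation: [-0.094, 0.996, 0.0, 0.0]
force: [-2.5, -0.2, 9.5]
opening: 9.2
grasp_force: 59.8
```

Contact found (hub at TCP z ≈ 86). I'll ease off to a light press and slide in.

Request:
play_rows(
  rows=[
    {"fingers": 0.5, "xyz": [0, 0, -0.05], "dr": [0, 0, 0]},
    {"fingers": 0.5, "xyz": [-0.1, 0, -0.06], "dr": [0, 0, 0]},
    {"fingers": 0.5, "xyz": [-0.3, 0, -0.06], "dr": [0, 0, 0]},
    {"fingers": 0.5, "xyz": [-0.6, 0, -0.06], "dr": [0, 0, 0]},
    {"fingers": 0.5, "xyz": [-0.9, 0, -0.06], "dr": [0, 0, 0]},
    {"fingers": 0.5, "xyz": [-1.2, 0, -0.06], "dr": [0, 0, 0]},
    {"fingers": 0.5, "xyz": [-1.4, 0, -0.06], "dr": [0, 0, 0]},
    {"fingers": 0.5, "xyz": [-1.4, 0, -0.06], "dr": [0, 0, 0]},
  ],
)

```text
time: 13.3
ee_pos: [439.3, 197.0, 85.9]
orientation: [-0.094, 0.996, 0.0, 0.0]
force: [-2.0, 0.2, 6.5]
opening: 9.4
grasp_force: 59.6
```

Request:
play_rows(
  rows=[
    {"fingers": 0.5, "xyz": [0, 0, -0.03], "dr": [0, 0, 0]},
    {"fingers": 0.5, "xyz": [-0.1, 0, -0.03], "dr": [0, 0, 0]},
    {"fingers": 0.5, "xyz": [-0.2, 0, -0.03], "dr": [0, 0, 0]},
    {"fingers": 0.5, "xyz": [-0.3, 0, -0.03], "dr": [0, 0, 0]},
    {"fingers": 0.5, "xyz": [-0.4, 0, -0.03], "dr": [0, 0, 0]},
    {"fingers": 0.5, "xyz": [-0.5, 0, -0.03], "dr": [0, 0, 0]},
    {"fingers": 0.5, "xyz": [-0.6, 0, -0.03], "dr": [0, 0, 0]},
    {"fingers": 0.5, "xyz": [-0.6, 0, -0.03], "dr": [0, 0, 0]},
  ],
)

```text
time: 14.3
ee_pos: [444.6, 197.9, 86.0]
orientation: [-0.094, 0.996, -0.0, -0.0]
force: [-2.9, -0.5, 6.6]
opening: 9.5
grasp_force: 59.4
```

Request:
play_rows(
  rows=[
    {"fingers": 0.5, "xyz": [-0.05, 0, -0.03], "dr": [0, 0, 0]},
    {"fingers": 0.5, "xyz": [-0.1, 0, -0.03], "dr": [0, 0, 0]},
    {"fingers": 0.5, "xyz": [-0.15, 0, -0.03], "dr": [0, 0, 0]},
    {"fingers": 0.5, "xyz": [-0.2, 0, -0.03], "dr": [0, 0, 0]},
    {"fingers": 0.5, "xyz": [-0.25, 0, -0.03], "dr": [0, 0, 0]},
    {"fingers": 0.5, "xyz": [-0.3, 0, -0.03], "dr": [0, 0, 0]},
    {"fingers": 0.5, "xyz": [-0.3, 0, -0.03], "dr": [0, 0, 0]},
    {"fingers": 0.5, "xyz": [-0.3, 0, -0.03], "dr": [0, 0, 0]},
  ],
)

```text
time: 15.3
ee_pos: [446.9, 198.3, 86.1]
orientation: [-0.094, 0.996, -0.0, -0.001]
force: [-6.5, -0.4, 6.2]
opening: 8.8
grasp_force: 59.4
```

Request:
play_rows(
  rows=[
    {"fingers": 0.5, "xyz": [-0.05, 0, 0], "dr": [0, 0, 0]},
    {"fingers": 0.5, "xyz": [-0.1, 0, 0], "dr": [0, 0, 0]},
    {"fingers": 0.5, "xyz": [-0.15, 0, 0], "dr": [0, 0, 0]},
    {"fingers": 0.5, "xyz": [-0.2, 0, 0], "dr": [0, 0, 0]},
    {"fingers": 0.5, "xyz": [-0.25, 0, 0], "dr": [0, 0, 0]},
    {"fingers": 0.5, "xyz": [-0.3, 0, 0], "dr": [0, 0, 0]},
    {"fingers": 0.5, "xyz": [-0.3, 0, 0], "dr": [0, 0, 0]},
    {"fingers": 0.5, "xyz": [-0.3, 0, 0], "dr": [0, 0, 0]},
  ],
)

```text
time: 16.3
ee_pos: [450.0, 198.9, 86.1]
orientation: [-0.094, 0.996, -0.0, -0.001]
force: [-6.3, -1.1, 5.7]
opening: 9.3
grasp_force: 59.5
```

Request:
play_rows(
  rows=[
    {"fingers": 0.5, "xyz": [-0.05, 0, 0], "dr": [0, 0, 0]},
    {"fingers": 0.5, "xyz": [-0.1, 0, 0], "dr": [0, 0, 0]},
    {"fingers": 0.5, "xyz": [-0.15, 0, 0], "dr": [0, 0, 0]},
    {"fingers": 0.5, "xyz": [-0.2, 0, 0], "dr": [0, 0, 0]},
    {"fingers": 0.5, "xyz": [-0.25, 0, 0], "dr": [0, 0, 0]},
    {"fingers": 0.5, "xyz": [-0.3, 0, 0], "dr": [0, 0, 0]},
    {"fingers": 0.5, "xyz": [-0.3, 0, 0], "dr": [0, 0, 0]},
    {"fingers": 0.5, "xyz": [-0.3, 0, 0], "dr": [0, 0, 0]},
  ],
)

```text
time: 17.3
ee_pos: [454.2, 199.8, 86.3]
orientation: [-0.094, 0.996, -0.0, 0.0]
force: [2.9, -0.1, -2.6]
opening: 9.3
grasp_force: 58.3
```

Request:
play_rows(
  rows=[
    {"fingers": 0.5, "xyz": [-0.05, 0, 0], "dr": [0, 0, 0]},
    {"fingers": 0.5, "xyz": [-0.1, 0, 0], "dr": [0, 0, 0]},
    {"fingers": 0.5, "xyz": [-0.15, 0, 0], "dr": [0, 0, 0]},
    {"fingers": 0.5, "xyz": [-0.2, 0, 0], "dr": [0, 0, 0]},
    {"fingers": 0.5, "xyz": [-0.25, 0, 0], "dr": [0, 0, 0]},
    {"fingers": 0.5, "xyz": [-0.3, 0, 0], "dr": [0, 0, 0]},
    {"fingers": 0.5, "xyz": [-0.3, 0, 0], "dr": [0, 0, 0]},
    {"fingers": 0.5, "xyz": [-0.3, 0, 0], "dr": [0, 0, 0]},
  ],
)

```text
time: 18.3
ee_pos: [456.8, 200.3, 86.3]
orientation: [-0.094, 0.996, -0.0, 0.0]
force: [2.0, 0.7, -1.3]
opening: 9.5
grasp_force: 58.3
```

Request:
play_rows(
  rows=[
    {"fingers": 0.5, "xyz": [-0.02, 0, 0], "dr": [0, 0, 0]},
    {"fingers": 0.5, "xyz": [-0.04, 0, 0], "dr": [0, 0, 0]},
    {"fingers": 0.5, "xyz": [-0.06, 0, 0], "dr": [0, 0, 0]},
    {"fingers": 0.5, "xyz": [-0.08, 0, 0], "dr": [0, 0, 0]},
    {"fingers": 0.5, "xyz": [-0.1, 0, 0], "dr": [0, 0, 0]},
    {"fingers": 0.5, "xyz": [-0.1, 0, 0], "dr": [0, 0, 0]},
    {"fingers": 0.5, "xyz": [-0.1, 0, 0], "dr": [0, 0, 0]},
    {"fingers": 0.5, "xyz": [-0.1, 0, 0], "dr": [0, 0, 0]},
  ],
)

```text
time: 19.3
ee_pos: [457.6, 200.4, 86.2]
orientation: [-0.094, 0.996, -0.0, -0.0]
force: [0.2, -0.0, -1.3]
opening: 9.1
grasp_force: 58.4
```

Request:
play_rows(
  rows=[
    {"fingers": 0.5, "xyz": [-0.02, 0, 0], "dr": [0, 0, 0]},
    {"fingers": 0.5, "xyz": [-0.04, 0, 0], "dr": [0, 0, 0]},
    {"fingers": 0.5, "xyz": [-0.05, 0, 0], "dr": [0, 0, 0]},
    {"fingers": 0.5, "xyz": [-0.05, 0, 0], "dr": [0, 0, 0]},
    {"fingers": 0.5, "xyz": [-0.05, 0, 0], "dr": [0, 0, 0]},
    {"fingers": 0.5, "xyz": [-0.05, 0, 0], "dr": [0, 0, 0]},
    {"fingers": 0.5, "xyz": [-0.05, 0, 0], "dr": [0, 0, 0]},
    {"fingers": 0.5, "xyz": [-0.05, 0, 0], "dr": [0, 0, 0]},
  ],
)

```text
time: 20.3
ee_pos: [458.1, 200.5, 86.3]
orientation: [-0.094, 0.996, -0.0, -0.0]
force: [-0.1, 0.4, -1.4]
opening: 9.4
grasp_force: 58.4
```

Request:
play_rows(
  rows=[
    {"fingers": 0.5, "xyz": [-0.02, 0, 0], "dr": [0, 0, 0]},
    {"fingers": 0.5, "xyz": [-0.04, 0, 0], "dr": [0, 0, 0]},
    {"fingers": 0.5, "xyz": [-0.06, 0, 0], "dr": [0, 0, 0]},
    {"fingers": 0.5, "xyz": [-0.06, 0, 0], "dr": [0, 0, 0]},
    {"fingers": 0.5, "xyz": [-0.06, 0, 0], "dr": [0, 0, 0]},
    {"fingers": 0.5, "xyz": [-0.06, 0, 0], "dr": [0, 0, 0]},
    {"fingers": 0.5, "xyz": [-0.06, 0, 0], "dr": [0, 0, 0]},
    {"fingers": 0.5, "xyz": [-0.06, 0, 0], "dr": [0, 0, 0]},
  ],
)

```text
time: 21.3
ee_pos: [458.7, 200.6, 86.3]
orientation: [-0.094, 0.996, -0.0, -0.0]
force: [0.2, 0.9, -0.6]
opening: 9.2
grasp_force: 58.4
```

Request:
play_rows(
  rows=[
    {"fingers": 0.5, "xyz": [-0.02, 0, 0], "dr": [0, 0, 0]},
    {"fingers": 0.5, "xyz": [-0.04, 0, 0], "dr": [0, 0, 0]},
    {"fingers": 0.5, "xyz": [-0.06, 0, 0], "dr": [0, 0, 0]},
    {"fingers": 0.5, "xyz": [-0.06, 0, 0], "dr": [0, 0, 0]},
    {"fingers": 0.5, "xyz": [-0.06, 0, 0], "dr": [0, 0, 0]},
    {"fingers": 0.5, "xyz": [-0.06, 0, 0], "dr": [0, 0, 0]},
    {"fingers": 0.5, "xyz": [-0.06, 0, 0], "dr": [0, 0, 0]},
    {"fingers": 0.5, "xyz": [-0.06, 0, 0], "dr": [0, 0, 0]},
  ],
)

```text
time: 22.3
ee_pos: [459.3, 200.7, 86.2]
orientation: [-0.094, 0.996, -0.0, -0.0]
force: [0.4, 0.3, -1.3]
opening: 9.0
grasp_force: 58.4
```

Request:
play_rows(
  rows=[
    {"fingers": 0.5, "xyz": [-0.02, 0, 0], "dr": [0, 0, 0]},
    {"fingers": 0.5, "xyz": [-0.04, 0, 0], "dr": [0, 0, 0]},
    {"fingers": 0.5, "xyz": [-0.06, 0, 0], "dr": [0, 0, 0]},
    {"fingers": 0.5, "xyz": [-0.06, 0, 0], "dr": [0, 0, 0]},
    {"fingers": 0.5, "xyz": [-0.06, 0, 0], "dr": [0, 0, 0]},
    {"fingers": 0.5, "xyz": [-0.06, 0, 0], "dr": [0, 0, 0]},
    {"fingers": 0.5, "xyz": [-0.06, 0, 0], "dr": [0, 0, 0]},
    {"fingers": 0.5, "xyz": [-0.06, 0, 0], "dr": [0, 0, 0]},
  ],
)

```text
time: 23.3
ee_pos: [459.6, 200.8, 86.2]
orientation: [-0.094, 0.996, -0.0, -0.0]
force: [-4.1, -0.0, -0.4]
opening: 9.1
grasp_force: 58.4
```

Request:
play_rows(
  rows=[
    {"fingers": 0.5, "xyz": [-0.02, 0, 0], "dr": [0, 0, 0]},
    {"fingers": 0.5, "xyz": [-0.04, 0, 0], "dr": [0, 0, 0]},
    {"fingers": 0.5, "xyz": [-0.05, 0, 0], "dr": [0, 0, 0]},
    {"fingers": 0.5, "xyz": [-0.05, 0, 0], "dr": [0, 0, 0]},
    {"fingers": 0.5, "xyz": [-0.05, 0, 0], "dr": [0, 0, 0]},
    {"fingers": 0.5, "xyz": [-0.05, 0, 0], "dr": [0, 0, 0]},
    {"fingers": 0.5, "xyz": [-0.05, 0, 0], "dr": [0, 0, 0]},
    {"fingers": 0.5, "xyz": [-0.05, 0, 0], "dr": [0, 0, 0]},
  ],
)

```text
time: 24.3
ee_pos: [459.7, 200.8, 86.2]
orientation: [-0.094, 0.996, -0.0, -0.001]
force: [-7.4, -1.1, 1.8]
opening: 9.4
grasp_force: 58.7
```

The force rises steeply, so the clip is home. A small firm push, then unload and release.

Request:
play_rows(
  rows=[
    {"fingers": 0.5, "xyz": [-0.03, 0, 0], "dr": [0, 0, 0]},
    {"fingers": 0.5, "xyz": [-0.05, 0, 0], "dr": [0, 0, 0]},
    {"fingers": 0.5, "xyz": [-0.05, 0, 0], "dr": [0, 0, 0]},
    {"fingers": 0.5, "xyz": [-0.05, 0, 0], "dr": [0, 0, 0]},
    {"fingers": 0.5, "xyz": [-0.05, 0, 0], "dr": [0, 0, 0]},
    {"fingers": 0.5, "xyz": [-0.05, 0, 0], "dr": [0, 0, 0]},
    {"fingers": 0.5, "xyz": [-0.05, 0, 0], "dr": [0, 0, 0]},
    {"fingers": 0.5, "xyz": [-0.05, 0, 0], "dr": [0, 0, 0]},
  ],
)

```text
time: 25.3
ee_pos: [459.8, 200.8, 86.2]
orientation: [-0.094, 0.996, -0.0, -0.001]
force: [-7.6, -1.1, 3.3]
opening: 9.7
grasp_force: 59.0
```

Request:
play_rows(
  rows=[
    {"fingers": 0.5, "xyz": [0.05, 0, 0], "dr": [0, 0, 0]},
    {"fingers": 0.5, "xyz": [0.09, 0, 0], "dr": [0, 0, 0]},
    {"fingers": 0.5, "xyz": [0.09, 0, 0], "dr": [0, 0, 0]},
    {"fingers": 1.2, "xyz": [0.09, 0, 0], "dr": [0, 0, 0]},
    {"fingers": 2.0, "xyz": [0.09, 0, 0], "dr": [0, 0, 0]},
    {"fingers": 2.6, "xyz": [0.09, 0, 0], "dr": [0, 0, 0]},
    {"fingers": 2.6, "xyz": [0.09, 0, 0], "dr": [0, 0, 0]},
    {"fingers": 2.6, "xyz": [0.09, 0, 0], "dr": [0, 0, 0]},
  ],
)

```text
time: 26.3
ee_pos: [460.1, 200.9, 86.3]
orientation: [-0.094, 0.996, -0.0, 0.0]
force: [0.1, 1.1, -0.2]
opening: 25.8
grasp_force: 0.0
```

Request:
play_rows(
  rows=[
    {"fingers": 2.6, "xyz": [0, 0, -1.0], "dr": [0, 0, 0]},
    {"fingers": 2.6, "xyz": [0, 0, -3.0], "dr": [0, 0, 0]},
    {"fingers": 2.6, "xyz": [0, 0, -6.0], "dr": [0, 0, 0]},
    {"fingers": 2.6, "xyz": [0, 0, -9.0], "dr": [0, 0, 0]},
    {"fingers": 2.6, "xyz": [0, -3, -12], "dr": [0, 0, 0]},
    {"fingers": 2.6, "xyz": [0, -8, -14], "dr": [0, 0, 0]},
    {"fingers": 2.6, "xyz": [0, -13, -14], "dr": [0, 0, 0]},
    {"fingers": 2.6, "xyz": [0, -17, -14], "dr": [0, 0, 0]},
  ],
)

```text
time: 27.3
ee_pos: [492.2, 32.2, 227.5]
orientation: [-0.094, 0.996, -0.0, 0.001]
force: [0.9, -0.1, -0.9]
opening: 25.9
grasp_force: 0.0
```

Request:
play_rows(
  rows=[
    {"fingers": 2.6, "xyz": [0, -3, 0], "dr": [0, 0, 0]},
    {"fingers": 2.6, "xyz": [0, -6, 0], "dr": [0, 0, 0]},
    {"fingers": 2.6, "xyz": [0, -9, 0], "dr": [0, 0, 0]},
    {"fingers": 2.6, "xyz": [0, -12, 0], "dr": [0, 0, 0]},
    {"fingers": 2.6, "xyz": [0, -12, 0], "dr": [0, 0, 0]},
    {"fingers": 2.6, "xyz": [0, -12, 0], "dr": [0, 0, 0]},
    {"fingers": 2.6, "xyz": [0, -12, 0], "dr": [0, 0, 0]},
    {"fingers": 2.6, "xyz": [0, -12, 0], "dr": [0, 0, 0]},
  ],
)

```text
time: 28.3
ee_pos: [514.2, -83.3, 226.4]
orientation: [-0.094, 0.996, -0.0, 0.0]
force: [0.1, 0.6, -0.3]
opening: 25.9
grasp_force: 0.0
```

```bash
python3 - <<'E'
from h import *
c=np.zeros((400,800,3),np.uint8)
for i,n,u,v,w in((0,'top',210,188,40),(1,'scene',222,208,40)):
    a=snap(n)['frame'][...,::-1][v-w:v+w,u-w:u+w]
    c[:,i*400:i*400+400]=cv2.resize(a,(400,400),interpolation=cv2.INTER_CUBIC)
cv2.imwrite('pics/p3.png',c)
print(arm.sense()['force'],arm.sense()['ee_pos'])
E
```

```text
[ 0.33550915 -0.08027577 -0.31062749] [514.23162143 -83.47836627 226.35836571]
```

View pics/p3.png

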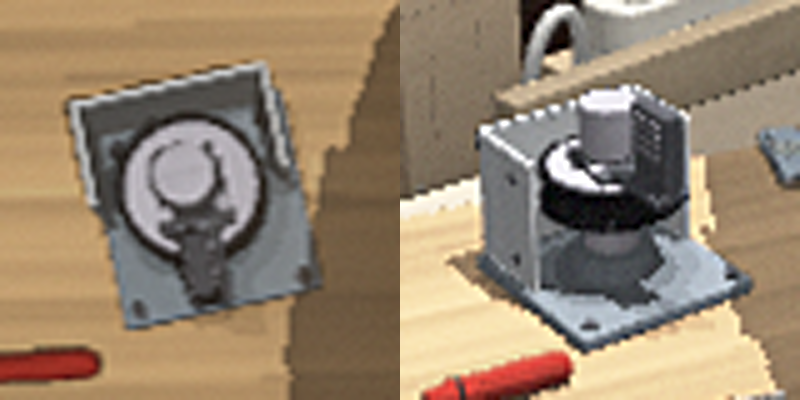

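The clip sits flat around the shaft (top px 190,215) with its tab upright at the front. One check on the tab's distance, then I hand in.

```bash
python3 - <<'E'
from m import *
P=cloud(dict(np.load('top.npz'))).reshape(-1,3)
d=P[:,:2]-[498.2,208.4];a=np.radians(10.8);x=d@[np.cos(a),np.sin(a)];y=d@[-np.sin(a),np.cos(a)]
k=(abs(y)<12)&(x>-60)&(x<-20)&(P[:,2]>108);print(k.sum(),x[k].mean(),y[k].mean(),x[k].min(),x[k].max(),np.median(P[k,2]))
print(arm.close_job())
E
```

```text
73 -40.3685148305428 -1.0245233729165775 -52.47677211944873 -26.721142924925353 117.9631360678668
the job is handed in; nothing more can be done
None
```

The small clip is snapped fully home in the shaft groove and released. Readings between moves stayed at or below about 10 N, the tab ended 40 mm in front of the shaft axis as it should, and the job was handed in at about 28 s.

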